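Cover the colour meter and hold its shutter half open

TASK

The white calibration tile is already in the round well of the coffee roast-colour meter. First put the meter's own cover (the wider of the two knobbed lids) fully home on the well and let go of it; then slide the sprung shutter away from its closed end by its upright tab to half of its travel, never letting it run fully open, and finish while still holding it there, steady: do not let go. Leave the cup, the canister and the smaller lid where they stand.

Things in the scene. Friction and masses are not known exactly. Their poses are not given: they have to be found in the camera images.
- meter: The roast-colour meter, fixed on the table: white box 200 (its x) x 260 (its y) x 55 mm high; origin at the centre of its underside, z up; its front, with a dark display, faces its -x. On its flat top (55 mm up) stand the well at y = +65 mm and the shutter at y = -70 mm. It may stand turned about the vertical.
- well_rim (a point): Centre of the top rim of the well, 100 mm above the table. The well is a round dark-steel collar, 104 mm outside, 92 mm inside, 45 mm tall on the meter's top, open above, with a white ceramic tile on its floor (top of the tile 33 mm below the rim). Axes parallel to the meter's.
- shutter (a joint): Travel of the shutter in m along the meter's +x (away from its front): 0 closed (where its spring returns it when free), 0.060 fully open stop, 0.030 half. The spring pushes back with about 2.5 N at 0, 8 N at half and 13 N fully open. A long dark tick across the outer (-y) rail stands beside the tab's middle at half travel; short ticks outside that rail mark closed and fully open.
- shutter_tab (a point): Centre of the shutter's upright black tab, 14 mm thick (along the meter's x, the sliding direction) x 30 mm wide (its y) x 42 mm tall, its top 105 mm and its foot 63 mm above the table. Tab stands on the middle of a flat steel plate 76 (x) x 70 (y) mm, top 63 mm above the table, sliding between two rails whose tops are 65 mm above the table. Axes parallel to the meter's. The tab moves with the shutter.
- cover_mid (a point): Centre (half-way up) of the meter's cover, a loose plain grey plastic round lid 50 mm tall, 160 g or so, starting on the table: underneath a plug of diameter 82 mm x 10 mm that enters the well, then a flange of diameter 104 mm x 6 mm that rests on the rim, then a cylindrical knob of diameter 24 mm x 34 mm on top, on the axis. This point lies 25 mm above the plug's underside and 9 mm above the flange's top; with the cover home it lies 15 mm above the rim's centre. z up.
- small_lid_mid (a point): Bystander: centre (half-way up) of the canister's lid, same shape, height and knob as the cover but narrower: flange diameter 68 mm. Loose on the table. Left or right of the meter; it and the cover change places.
- cup_mid (a point): Bystander: centre of a white ceramic cup, 84 mm across the rim, 65 mm tall, loose on the table.
- canister_mid (a point): Bystander: centre of an open steel canister, diameter 68 mm, 110 mm tall, loose on the table.
There are look-alikes about, which are no part of the job. What is shaped like the part that bears cover_mid but green or yellow is not meant.

How it is judged:
By the outcome, as a careful person would: the job done as asked, in the order asked, and still so for the second after the job is handed in, while the arm keeps its last pose, push and grip.
It also fails if it takes over 48 s, if anything falls off the work surface, if the arm or the gripper's body presses on something with over 40 N, if the wrist force passes 120 N, or if a joint passes its speed limit or range.

ROBOT

A 7-joint arm with a two-finger parallel gripper is mounted at the origin on the work surface. World frame = base frame: x ahead of the robot, y to its left, z up, the work surface at z = 0. Lengths are in m, angles in rad, forces in N, time in s.
With the tool pointing down it reaches from about 0.425 to 0.875 m from the base axis. Payload 8.4 kg.
Tool frame: the origin (TCP) lies where the fingers leave the gripper's body, on its centre line; the fingertips stand 73 mm ahead of it and the grasp point (between the pads) lies ctrl.tcp_to_grasp ahead of it (ctrl.tcp_to_grasp is the distance from the TCP to the grasp point, in m); z points along the fingers, y is the line along which they close (so a half turn about z gives the same grasp; the last joint's range is limited). The gripper opens to 85 mm and grips with 20 to 120 N. Pads are 22 mm wide; open, the fingers measure 114 mm over their backs; the gripper's body (76 mm by 85 mm) begins 54 mm behind the grasp point. The pads swing forward as they close: fully open they stand 13 mm farther back than shut.
Start: joints at [1.162, 0.333, 0.04, 1.465, -0.013, 1.343, -0.059], TCP at [0.198, -0.619, 0.304] pointing down, gripper open.
Joint ranges: [-2.58, 2.58], [-0.38, 2.09], [-1.3, 1.39], [0.25, 2.4], [-1.5, 4.64], [0.08, 2.09], [-2.65, 2.65]. Speed limits (rad/s): [2.22, 2.22, 2.79, 2.79, 3.14, 3.14, 3.14].

INTERFACE

Orientations are given as a unit quaternion [w, x, y, z].
In Python, from workcell import ctrl, snapshot, ticket gives the robot as it stands.
- The arm moves only by the tool jog_arm, never from a script. Its argument "series" is a list of rows, each an object with "travel": the shift along the tool's x, y, z in m, a list of three; "dr": the turn, a rotation vector about the tool's x, y, z in degrees, a list of three; "gripper": the closure in counts, from 0 (fully open) to 255 (shut). A call has exactly 5 rows; each row is the pose to reach, as a shift and turn from the pose commanded when the call began, along the tool's axes at that moment; what a row does not reach only later rows make up. A row lasts 1/12 s, in which the tool goes at most 41.7 mm and 7.16 degrees, less where a joint would pass 70% of its speed; a pose out of reach is approached as far as the arm can. A call with a gripper value outside its range is refused whole. The fingers move at their own pace and stop on an object; the grip force is fixed at half the most. Time passes only in rows, so rows that repeat a pose let the fingers close, or fill a call up. It gives the time, the measured TCP pose, the force, the opening and the grip force at its end, in the units of the state.
- ctrl.get_state(): the state, without advancing time (a new reading comes with each control period).
- snapshot(name): name is "scene" or "top" or "wrist"; returns a dict with "image" (400x640x3 uint8, red, green, blue), "fx", "fy", "cx", "cy" (pixels), "rvec" (rotation vector, rad) and "tvec" (3), from world to camera coordinates, as OpenCV has them; the wrist camera has in their place "T_tool_cam" (4x4, takes a point from camera to tool coordinates, whose origin is the TCP and whose axes are the flange's). Camera axes: x right, y down, z forward; pixel columns grow to the right and rows downward; lengths in m; the calibration is good to about 2 mm. A picture is of the moment at which its call begins: read the wrist's pose just before it. There is no depth.
- ticket.sign_off(): hands the job in; it is judged then, once.
The state is a dict: "time_s": time; "joint_pos": joint angles; "joint_vel": joint speeds; "tau": joint torques, N m; "position": TCP position; "eef_rot": TCP orientation; "contact_force": force on the tool from outside, world axes, zero at the start; "wrist_torque": the same for the moment, N m; "grip_width": opening from 0.0 (shut) to 1.0 (fully open); "grip_force": force on a finger pad.
Only numpy, scipy, OpenCV 4.12 (cv2) and the standard library are available. Lean on these libraries where they do the work, as an engineer would, in place of code of your own. Each camera call takes 0.05 s, during which the arm holds its last target. There are 200 camera calls.

## Working session

There is one attempt and no reset: what is moved stays moved. The work goes in short steps, Python scripts to look and compute and a tool call to move; the robot and the scene stay as the last step left them, time stands still between calls to the robot, and variables do not carry over. Pictures are saved under pics/ and viewed, at most 10 in all, crops included, and the job is handed in when it is done.

Besides the shell and the picture viewer there is one more tool, called after ">>>" as a command line: name --argument value ..., lists and objects as JSON in quotes. jog_arm: Moves the arm, as the interface text tells. Its arguments: {"type":"object","properties":{"series":{"type":"array"}},"required":["series"]}

```bash
mkdir -p pics
cat > h.py <<'E'
import numpy as np, cv2
from workcell import ctrl, snapshot, ticket
from scipy.spatial.transform import Rotation as R
def cam(s, st=None):
    K=np.array([[s['fx'],0,s['cx']],[0,s['fy'],s['cy']],[0,0,1.]])
    if 'rvec' in s:
        Rc=cv2.Rodrigues(np.array(s['rvec'],float))[0]; t=np.array(s['tvec'],float).ravel()
        return K,Rc.T,-Rc.T@t
    q=st['eef_rot']; Rt=R.from_quat([q[1],q[2],q[3],q[0]]).as_matrix(); T=np.array(s['T_tool_cam'])
    return K,Rt@T[:3,:3],Rt@T[:3,3]+np.array(st['position'])
def px2w(c,uv,z):
    K,Rw,o=c; d=Rw@np.linalg.inv(K)@np.array([uv[0],uv[1],1.]); return o+d*(z-o[2])/d[2]
def w2px(c,p):
    K,Rw,o=c; q=K@(Rw.T@(np.array(p)-o)); return q[:2]/q[2]
def Rtool(st):
    q=st['eef_rot']; return R.from_quat([q[1],q[2],q[3],q[0]]).as_matrix()
def save(n,im): cv2.imwrite('pics/'+n,cv2.cvtColor(im,cv2.COLOR_RGB2BGR))
E
python3 - <<'E'
from h import *
import pickle
st=ctrl.get_state(); print({k:np.round(v,3) for k,v in st.items()}, ctrl.tcp_to_grasp)
print(Rtool(st).round(3))
d={}
for n in('top','scene'):
    s=snapshot(n); d[n]=s; save(n+'0.png',s['image']); print(n,s['fx'],s['cx'],s['cy'],cam(s)[2].round(3))
pickle.dump(d,open('d.pkl','wb'))
E
```

```text
{'time_s': np.float64(0.0), 'joint_pos': array([ 1.162,  0.334,  0.04 ,  1.466, -0.013,  1.343, -0.058]), 'joint_vel': array([ 0.   ,  0.001, -0.001, -0.   , -0.002,  0.001,  0.002]), 'tau': array([ 1.0000e-03, -6.5855e+01,  1.3660e+00, -4.0557e+01,  1.7000e-02,
        1.3000e-02,  0.0000e+00]), 'position': array([ 0.198, -0.619,  0.303]), 'eef_rot': array([-0.001,  0.988,  0.154, -0.   ]), 'contact_force': array([ 0.625, -0.238,  0.045]), 'wrist_torque': array([-0.033, -0.009,  0.007]), 'grip_force': np.float64(0.0), 'grip_width': np.float64(0.998)} 0.0539
[[ 0.952  0.305 -0.001]
 [ 0.305 -0.952  0.002]
 [-0.    -0.002 -1.   ]]
top 449.3800597496298 318.3706512254853 195.1759571017065 [0.359 0.043 1.492]
scene 494.27142042226586 315.5638163065948 197.74417446185055 [ 1.17  -1.01   1.213]
```

View pics/top0.png

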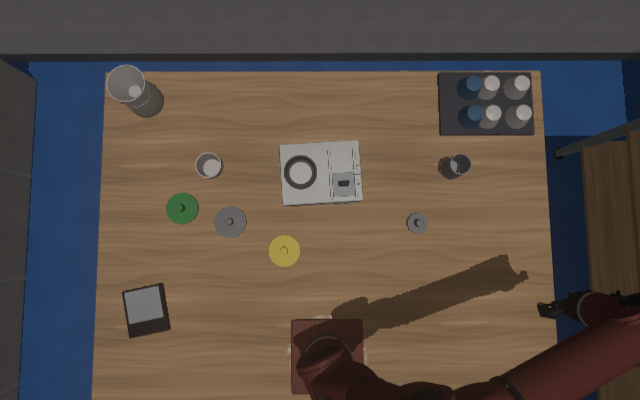

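View pics/scene0.png

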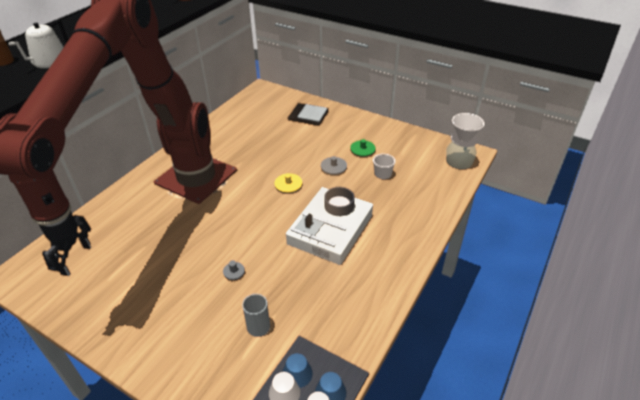

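The top view shows four knobbed lids: green (182,208), yellow (284,250), wide grey (230,222) and narrow grey (417,223). The wide grey one fits the cover, because it is plain grey and its flange is about 32 px across (roughly 104 mm), against 20 px for the small lid. The meter is at (320,172), with the well at (300,172) and the tab at (344,183).

Run:
```python
from h import *
import pickle
d=pickle.load(open('d.pkl','rb')); s=d['top']; c=cam(s); im=s['image']
crop=im[130:250,200:370]; save('crop1.png',cv2.resize(crop,None,fx=4.7,fy=4.7,interpolation=cv2.INTER_CUBIC))
hsv=cv2.cvtColor(im,cv2.COLOR_RGB2HSV)
# grey lid
def comps(m,box,z,name):
    mm=np.zeros_like(m); x0,y0,x1,y1=box; mm[y0:y1,x0:x1]=m[y0:y1,x0:x1]
    cs,_=cv2.findContours(mm,cv2.RETR_EXTERNAL,cv2.CHAIN_APPROX_NONE)
    k=max(cs,key=cv2.contourArea); (u,v),wh,a=cv2.minAreaRect(k); e=cv2.fitEllipse(k)
    p=px2w(c,e[0],z); sc=(c[2][2]-z)/s['fx']
    print(name,'ell',np.round(e[0],1),np.round(np.array(e[1])*sc*1000),'rect',np.round((u,v),1),np.round(np.array(wh)*sc*1000),round(a,1),'w',p.round(4),'r',np.hypot(*p[:2]).round(3), px2w(c,(u,v),z).round(4))
grey=((hsv[...,1]<60)&(hsv[...,2]>50)).astype(np.uint8)*255
comps(grey,(205,200,255,245),.016,'cover')
comps(grey,(400,205,435,240),.016,'small')
white=((hsv[...,1]<60)&(hsv[...,2]>140)).astype(np.uint8)*255
white=cv2.morphologyEx(white,cv2.MORPH_CLOSE,np.ones((5,5)))
comps(white,(265,125,375,220),.055,'meter')
dark=(im.max(2)<85).astype(np.uint8)*255
comps(dark,(275,148,325,195),.1,'well')
comps(dark,(332,172,356,195),.105,'tab')
```

```text
cover ell [229.9 221.8] [ 99. 102.] rect [229.5 222. ] [ 99. 102.] 90.0 w [0.4297 0.3131 0.016 ] r 0.532 [0.429  0.3143 0.016 ]
small ell [417.1 222.9] [64. 66.] rect [417. 223.] [65. 65.] 45.0 w [ 0.4218 -0.3014  0.016 ] r 0.518 [ 0.4214 -0.3011  0.016 ]
meter ell [320.4 172.2] [218. 302.] rect [320.6 172. ] [191. 255.] 86.4 w [0.586 0.016 0.055] r 0.586 [0.5866 0.0155 0.055 ]
well ell [299.8 171.8] [ 98. 101.] rect [299.5 172. ] [99. 96.] 90.0 w [0.5807 0.0814 0.1   ] r 0.586 [0.5799 0.0824 0.1   ]
tab ell [343.4 182.7] [16. 38.] rect [343.  182.5] [15. 31.] 90.0 w [ 0.5446 -0.0543  0.105 ] r 0.547 [ 0.5453 -0.053   0.105 ]
```

View pics/crop1.png

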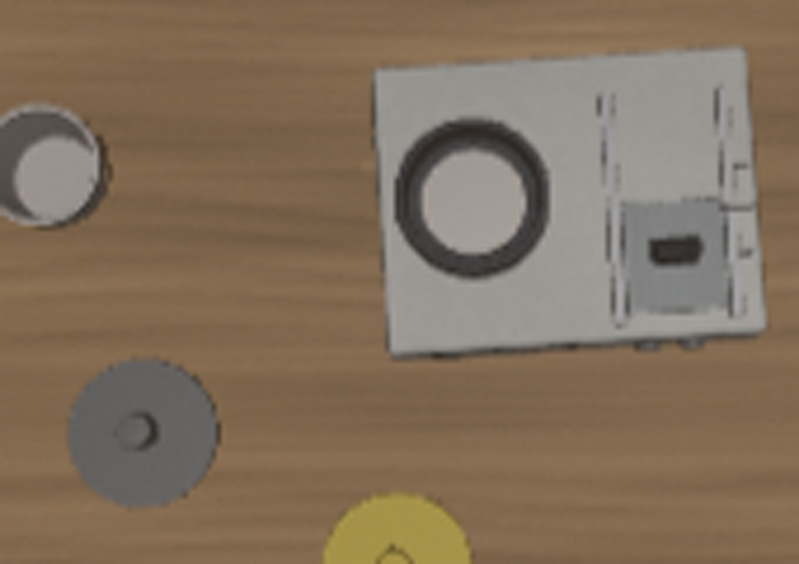

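The crop confirms it: the plain grey wide lid at (142,432) in the crop is the cover. Its measured flange is about 102 mm, against 65 mm for the small lid. The meter is turned about +3.6°, the well measured at (0.581,0.081) agrees with the box pose, and the tab is at (0.545,-0.054). I'm moving now.

>>> jog_arm --series '[{"travel":[0.037,-0.0164,0],"dr":[0,0,-7],"gripper":0},{"travel":[0.074,-0.0328,0],"dr":[0,0,-14],"gripper":0},{"travel":[0.111,-0.0492,0],"dr":[0,0,-21],"gripper":0},{"travel":[0.148,-0.0656,0],"dr":[0,0,-28],"gripper":0},{"travel":[0.185,-0.082,0],"dr":[0,0,-35],"gripper":0}]'

```text
time_s: 0.52
position: [0.3503, -0.4829, 0.3036]
eef_rot: [-0.0, 0.895, 0.447, -0.0]
contact_force: [0.7, -1.0, 0.9]
grip_width: 0.997
grip_force: 0.0
```

>>> jog_arm --series '[{"travel":[0.04,0.008,0],"dr":[0,0,-7],"gripper":0},{"travel":[0.08,0.016,0],"dr":[0,0,-14],"gripper":0},{"travel":[0.12,0.024,0],"dr":[0,0,-21],"gripper":0},{"travel":[0.16,0.032,0],"dr":[0,0,-28],"gripper":0},{"travel":[0.2,0.039,0],"dr":[0,0,-35],"gripper":0}]'

```text
time_s: 0.93
position: [0.5025, -0.3474, 0.3037]
eef_rot: [-0.0, 0.719, 0.695, -0.0]
contact_force: [0.5, -1.4, 0.0]
grip_width: 1.002
grip_force: 0.0
```

>>> jog_arm --series '[{"travel":[0.041,0,0],"dr":[0,0,-2],"gripper":0},{"travel":[0.082,0,0],"dr":[0,0,-4],"gripper":0},{"travel":[0.123,0,0],"dr":[0,0,-5.8],"gripper":0},{"travel":[0.164,0,0],"dr":[0,0,-5.8],"gripper":0},{"travel":[0.205,0,0],"dr":[0,0,-5.8],"gripper":0}]'

```text
time_s: 1.35
position: [0.509, -0.1422, 0.3036]
eef_rot: [-0.0, 0.685, 0.729, -0.0]
contact_force: [1.6, 0.7, 1.0]
grip_width: 0.998
grip_force: 0.0
```

>>> jog_arm --series '[{"travel":[0.04,-0.004,0],"dr":[0,0,0],"gripper":0},{"travel":[0.08,-0.008,0],"dr":[0,0,0],"gripper":0},{"travel":[0.12,-0.012,0],"dr":[0,0,0],"gripper":0},{"travel":[0.16,-0.016,0],"dr":[0,0,0],"gripper":0},{"travel":[0.2,-0.02,0],"dr":[0,0,0],"gripper":0}]'

```text
time_s: 1.77
position: [0.4763, 0.056, 0.3038]
eef_rot: [0.0, 0.685, 0.729, -0.0]
contact_force: [0.9, 0.2, -0.1]
grip_width: 1.001
grip_force: 0.0
```

>>> jog_arm --series '[{"travel":[0.04,-0.004,0],"dr":[0,0,0],"gripper":0},{"travel":[0.08,-0.008,0],"dr":[0,0,0],"gripper":0},{"travel":[0.12,-0.012,0],"dr":[0,0,0],"gripper":0},{"travel":[0.16,-0.016,0],"dr":[0,0,0],"gripper":0},{"travel":[0.2,-0.02,0],"dr":[0,0,0],"gripper":0}]'

```text
time_s: 2.18
position: [0.444, 0.2542, 0.304]
eef_rot: [0.0, 0.685, 0.729, 0.0]
contact_force: [1.8, 0.5, -1.2]
grip_width: 1.007
grip_force: 0.0
```

>>> jog_arm --series '[{"travel":[0.03,-0.005,0.025],"dr":[0,0,0],"gripper":0},{"travel":[0.06,-0.01,0.05],"dr":[0,0,0],"gripper":0},{"travel":[0.06,-0.01,0.075],"dr":[0,0,0],"gripper":0},{"travel":[0.06,-0.01,0.1],"dr":[0,0,0],"gripper":0},{"travel":[0.06,-0.01,0.1],"dr":[0,0,0],"gripper":0}]'

```text
time_s: 2.6
position: [0.4289, 0.3107, 0.1993]
eef_rot: [-0.001, 0.684, 0.729, -0.004]
contact_force: [-0.7, -0.9, 0.1]
grip_width: 0.998
grip_force: 0.0
```

Run:
```python
from h import *
st=ctrl.get_state(); s=snapshot('wrist'); c=cam(s,st); im=s['image']; save('w1.png',im)
print(np.round(st['position'],4),Rtool(st).round(3), w2px(c,(0.43,0.3135,.016)), w2px(c,(0.43,0.3135,.05)), c[2])
```

```text
[0.4289 0.3107 0.1993] [[-0.063  0.998 -0.007]
 [ 0.998  0.063 -0.003]
 [-0.003 -0.007 -1.   ]] [328.9047899  193.32217096] [329.09282095 205.4424712 ] [0.42346803 0.3929181  0.26966242]
```

View pics/w1.png

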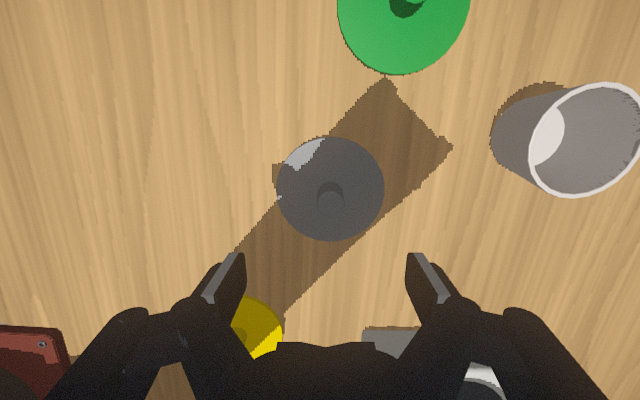

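The wrist view shows the grey cover at about (331,188), with its knob near (331,198) and centred between the fingers. It lies about 5 px up from the prediction, so I'll refine that with a fit.

```bash
cat > lid.py <<'E'
from h import *
st=ctrl.get_state(); s=snapshot('wrist'); c=cam(s,st); im=s['image']
e=None
g=cv2.medianBlur(cv2.cvtColor(im,cv2.COLOR_RGB2GRAY),5)
h=cv2.HoughCircles(g,cv2.HOUGH_GRADIENT,1,50,param1=60,param2=20,minRadius=45,maxRadius=62)
sel=[x for x in h[0] if 280<x[0]<380 and 140<x[1]<240]
print(np.round(st['position'],4))
for x in sel[:3]: print(x,px2w(c,x[:2],.016).round(4))
m=((im.max(2).astype(int)-im.min(2)<22)).astype(np.uint8)*255; m[:, :265]=0;m[:,400:]=0;m[:120]=0;m[250:]=0
k=max(cv2.findContours(cv2.morphologyEx(m,cv2.MORPH_OPEN,np.ones((5,5))),0,1)[0],key=cv2.contourArea)
e=cv2.fitEllipse(cv2.convexHull(k)); print(np.round(e[0],1),np.round(e[1],1),px2w(c,e[0],.016).round(4))
E
python3 lid.py
```

```text
[0.4299 0.3111 0.2019]
[329.5 189.5  52.6] [0.4317 0.3172 0.016 ]
[328.4 188.4] [103.  106.9] [0.4306 0.3183 0.016 ]
```

>>> jog_arm --series '[{"travel":[0.006,0.001,0.03],"dr":[0,0,0],"gripper":0},{"travel":[0.006,0.001,0.06],"dr":[0,0,0],"gripper":0},{"travel":[0.006,0.001,0.08],"dr":[0,0,0],"gripper":0},{"travel":[0.006,0.001,0.095],"dr":[0,0,0],"gripper":0},{"travel":[0.006,0.001,0.106],"dr":[0,0,0],"gripper":0}]'

```text
time_s: 3.12
position: [0.4327, 0.3177, 0.0983]
eef_rot: [0.0, 0.685, 0.728, 0.0]
contact_force: [0.3, 0.1, 1.1]
grip_width: 1.002
grip_force: 0.0
```

>>> jog_arm --series '[{"travel":[0,0,0],"dr":[0,0,0],"gripper":200},{"travel":[0,0,0],"dr":[0,0,0],"gripper":200},{"travel":[0,0,0],"dr":[0,0,0],"gripper":255},{"travel":[0,0,0],"dr":[0,0,0],"gripper":255},{"travel":[0,0,0],"dr":[0,0,0],"gripper":255}]'

```text
time_s: 3.53
position: [0.4323, 0.3183, 0.0991]
eef_rot: [0.0, 0.685, 0.729, 0.001]
contact_force: [-0.3, -1.1, 1.3]
grip_width: 0.293
grip_force: 1.4
```

>>> jog_arm --series '[{"travel":[0,0,0],"dr":[0,0,0],"gripper":255},{"travel":[0,0,0],"dr":[0,0,0],"gripper":255},{"travel":[0,0,0],"dr":[0,0,0],"gripper":255},{"travel":[0,0,0],"dr":[0,0,0],"gripper":255},{"travel":[0,0,0],"dr":[0,0,0],"gripper":255}]'

```text
time_s: 3.95
position: [0.4324, 0.3184, 0.0992]
eef_rot: [0.0, 0.685, 0.729, 0.001]
contact_force: [-1.1, -2.0, 7.3]
grip_width: 0.258
grip_force: 58.4
```

>>> jog_arm --series '[{"travel":[0,0,-0.015],"dr":[0,0,0],"gripper":255},{"travel":[0,0,-0.045],"dr":[0,0,0],"gripper":255},{"travel":[0,0,-0.085],"dr":[0,0,0],"gripper":255},{"travel":[0,0,-0.125],"dr":[0,0,0],"gripper":255},{"travel":[0,0,-0.15],"dr":[0,0,0],"gripper":255}]'

```text
time_s: 4.37
position: [0.4319, 0.3189, 0.2521]
eef_rot: [0.0, 0.685, 0.729, 0.002]
contact_force: [0.9, 1.3, -1.9]
grip_width: 0.261
grip_force: 59.0
```

Run:
```python
from h import *
st=ctrl.get_state(); s=snapshot('wrist'); c=cam(s,st); save('w2.png',s['image'])
p=np.array(st['position']); print(p.round(4),Rtool(st).round(3))
for dz in(-.073,-.083): print(w2px(c,p+[0,0,dz]))
```

```text
[0.4319 0.3189 0.2521] [[-0.063  0.998  0.003]
 [ 0.998  0.063  0.002]
 [ 0.002  0.003 -1.   ]]
[326.3904732  254.96837091]
[326.29381479 246.78884426]
```

View pics/w2.png

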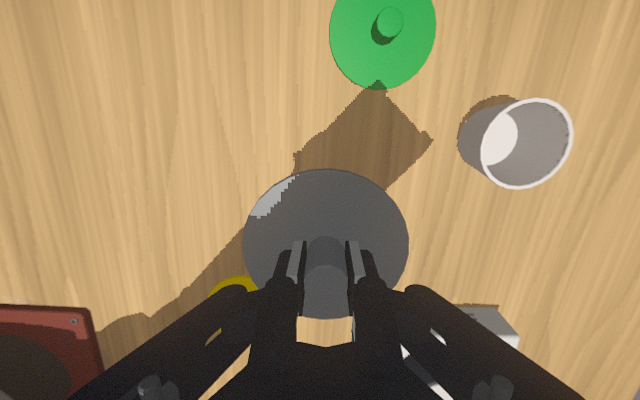

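The held cover shows its flange centred at (326,244) against a predicted (326,247), so it is level and within 2 mm of the tool axis. Next I carry it over the well.

>>> jog_arm --series '[{"travel":[-0.02,0.01,0],"dr":[0,0,0],"gripper":255},{"travel":[-0.05,0.025,0],"dr":[0,0,0],"gripper":255},{"travel":[-0.08,0.042,0],"dr":[0,0,0],"gripper":255},{"travel":[-0.11,0.058,0],"dr":[0,0,0],"gripper":255},{"travel":[-0.14,0.075,0],"dr":[0,0,0],"gripper":255}]'

```text
time_s: 4.83
position: [0.5156, 0.1814, 0.2481]
eef_rot: [0.0, 0.685, 0.729, -0.0]
contact_force: [0.8, 1.0, -1.8]
grip_width: 0.261
grip_force: 59.1
```

>>> jog_arm --series '[{"travel":[-0.03,0.016,0],"dr":[0,0,0],"gripper":255},{"travel":[-0.06,0.032,0],"dr":[0,0,0],"gripper":255},{"travel":[-0.085,0.046,0],"dr":[0,0,0],"gripper":255},{"travel":[-0.107,0.059,0],"dr":[0,0,0],"gripper":255},{"travel":[-0.107,0.059,0],"dr":[0,0,0],"gripper":255}]'

```text
time_s: 5.25
position: [0.5832, 0.0733, 0.2472]
eef_rot: [0.001, 0.688, 0.726, -0.001]
contact_force: [-0.4, -0.7, -3.1]
grip_width: 0.254
grip_force: 59.2
```

Run:
```python
from h import *
st=ctrl.get_state(); p=np.array(st['position']); print(p.round(4),Rtool(st).round(3))
s=snapshot('wrist'); c=cam(s,st)
t=snapshot('scene'); ct=cam(t)
import pickle; pickle.dump((st,s,t),open('d2.pkl','wb'))
a=cv2.resize(t['image'][130:280,260:420],None,fx=3.2,fy=3.2,interpolation=cv2.INTER_CUBIC)
b=cv2.resize(s['image'],(480,300)); im=np.zeros((480,512+0,3),np.uint8); im[:480,:512]=a[:480,:512]
o=np.zeros((600,800,3),np.uint8); o[:300,:480]=b; o[120:600,288:800]=np.where(np.arange(480)[:,None,None]<180,o[120:600,288:800],0)
out=np.zeros((600,640,3),np.uint8); out[:400]=s['image']; save('w3.png',s['image']); save('s3.png',a)
print('rim proj scene',w2px(ct,(.581,.0815,.1)),'wrist rim front', w2px(c,(.581,.0815,.1)), w2px(c,(.581,.0815+.052,.1)),w2px(c,(.581,.0815+.052,.1)))
```

```text
[0.5832 0.0733 0.2472] [[-0.054  0.999  0.   ]
 [ 0.999  0.054 -0.002]
 [-0.002  0.    -1.   ]]
rim proj scene [337.91001174 195.47317678] wrist rim front [324.33491253 200.06577977] [327.92102791 136.06133874] [327.92102791 136.06133874]
```

View pics/w3.png

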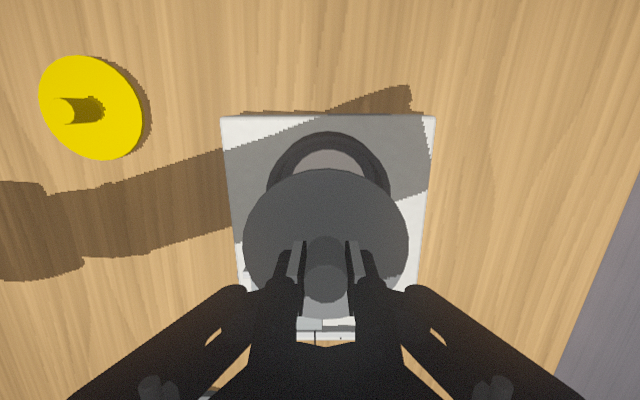

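View pics/s3.png

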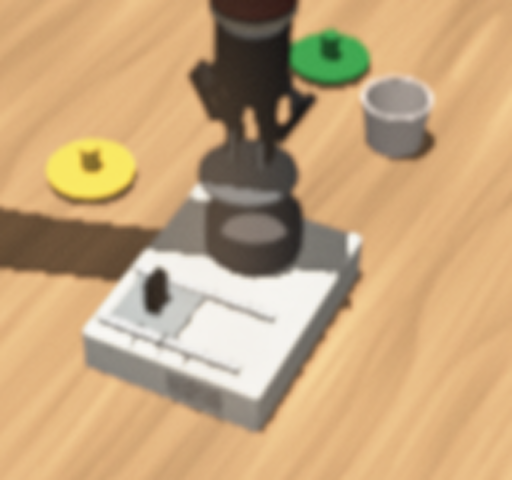

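The wrist view shows the well rim (u 266–391, top v 131), about 4 px past the prediction. Both views give the same cover-to-well difference of (+0.151,-0.233), so the TCP target is (0.5835,0.0855).

```bash
python3 -c "
from h import *
st=ctrl.get_state();p=np.array(st['position']);Rt=Rtool(st);print(p.round(4),Rt.round(3),(Rt.T@(np.array([.5835,.0855,.20])-p)).round(4),st['joint_vel'].round(3),st['joint_pos'].round(3))"
```

```text
[0.5809 0.0786 0.2475] [[-0.06   0.998 -0.001]
 [ 0.998  0.06   0.   ]
 [ 0.    -0.001 -1.   ]] [0.0067 0.003  0.0475] [-0.027 -0.016 -0.039  0.018 -0.012 -0.001 -0.004] [ 0.387  0.325 -0.723  1.668  0.225  1.235 -0.325]
```

>>> jog_arm --series '[{"travel":[0.006,0.002,0.012],"dr":[0,0,0],"gripper":255},{"travel":[0.006,0.002,0.025],"dr":[0,0,0],"gripper":255},{"travel":[0.006,0.002,0.035],"dr":[0,0,0],"gripper":255},{"travel":[0.006,0.002,0.04],"dr":[0,0,0],"gripper":255},{"travel":[0.006,0.002,0.04],"dr":[0,0,0],"gripper":255}]'

```text
time_s: 5.77
position: [0.5812, 0.0861, 0.2058]
eef_rot: [-0.001, 0.684, 0.729, -0.001]
contact_force: [0.4, 0.4, -1.7]
grip_width: 0.26
grip_force: 59.2
```

>>> jog_arm --series '[{"travel":[0,0,0],"dr":[0,0,0],"gripper":255},{"travel":[0,0,0],"dr":[0,0,0],"gripper":255},{"travel":[0,0,0],"dr":[0,0,0],"gripper":255},{"travel":[0,0,0],"dr":[0,0,0],"gripper":255},{"travel":[0,0,0],"dr":[0,0,0],"gripper":255}]'

```text
time_s: 6.18
position: [0.5826, 0.0858, 0.2084]
eef_rot: [0.0, 0.685, 0.729, 0.0]
contact_force: [0.2, -0.7, -2.1]
grip_width: 0.254
grip_force: 59.2
```

```bash
python3 -c "
from h import *
st=ctrl.get_state();p=np.array(st['position']);Rt=Rtool(st);print(p.round(4),Rt.round(3),(Rt.T@(np.array([.5835,.0855,.19])-p)).round(4))"
```

```text
[0.5826 0.0858 0.2084] [[-0.062  0.998  0.001]
 [ 0.998  0.062  0.   ]
 [-0.     0.001 -1.   ]] [-0.0004  0.0009  0.0184]
```

>>> jog_arm --series '[{"travel":[0,0.001,0.004],"dr":[0,0,0],"gripper":255},{"travel":[0,0.001,0.008],"dr":[0,0,0],"gripper":255},{"travel":[0,0.001,0.012],"dr":[0,0,0],"gripper":255},{"travel":[0,0.001,0.015],"dr":[0,0,0],"gripper":255},{"travel":[0,0.001,0.015],"dr":[0,0,0],"gripper":255}]'

```text
time_s: 6.6
position: [0.5829, 0.0858, 0.1918]
eef_rot: [-0.001, 0.685, 0.729, -0.001]
contact_force: [-0.0, 0.3, -1.6]
grip_width: 0.253
grip_force: 59.2
```

>>> jog_arm --series '[{"travel":[0,0,0.002],"dr":[0,0,0],"gripper":255},{"travel":[0,0,0.003],"dr":[0,0,0],"gripper":255},{"travel":[0,0,0.004],"dr":[0,0,0],"gripper":255},{"travel":[0,0,0.005],"dr":[0,0,0],"gripper":255},{"travel":[0,0,0.005],"dr":[0,0,0],"gripper":255}]'

```text
time_s: 7.02
position: [0.5834, 0.086, 0.1892]
eef_rot: [0.0, 0.685, 0.729, -0.0]
contact_force: [-6.2, -1.9, 10.3]
grip_width: 0.254
grip_force: 60.5
```

Contact came at the expected home height of 0.189. I'll ease off, release and back away.

>>> jog_arm --series '[{"travel":[0,0,-0.001],"dr":[0,0,0],"gripper":255},{"travel":[0,0,-0.001],"dr":[0,0,0],"gripper":200},{"travel":[0,0,-0.001],"dr":[0,0,0],"gripper":120},{"travel":[0,0,-0.001],"dr":[0,0,0],"gripper":60},{"travel":[0,0,-0.001],"dr":[0,0,0],"gripper":0}]'

```text
time_s: 7.43
position: [0.5835, 0.0859, 0.1889]
eef_rot: [-0.0, 0.685, 0.729, 0.0]
contact_force: [-0.8, -0.4, 0.5]
grip_width: 0.673
grip_force: 0.0
```

>>> jog_arm --series '[{"travel":[0,0,0],"dr":[0,0,0],"gripper":0},{"travel":[0,0,0],"dr":[0,0,0],"gripper":0},{"travel":[0,0,0],"dr":[0,0,0],"gripper":0},{"travel":[0,0,-0.005],"dr":[0,0,0],"gripper":0},{"travel":[0,0,-0.015],"dr":[0,0,0],"gripper":0}]'

```text
time_s: 7.85
position: [0.5828, 0.0857, 0.2034]
eef_rot: [-0.001, 0.685, 0.729, -0.001]
contact_force: [-1.2, -0.3, -0.7]
grip_width: 1.001
grip_force: 0.0
```

>>> jog_arm --series '[{"travel":[0,0,-0.02],"dr":[0,0,0],"gripper":0},{"travel":[0,0,-0.05],"dr":[0,0,0],"gripper":0},{"travel":[0,0,-0.075],"dr":[0,0,0],"gripper":0},{"travel":[0,0,-0.09],"dr":[0,0,0],"gripper":0},{"travel":[0,0,-0.09],"dr":[0,0,0],"gripper":0}]'

```text
time_s: 8.27
position: [0.5847, 0.0867, 0.2989]
eef_rot: [0.002, 0.685, 0.729, 0.002]
contact_force: [0.7, 0.5, 0.2]
grip_width: 1.002
grip_force: 0.0
```

Run:
```python
from h import *
st=ctrl.get_state(); p=np.array(st['position']); print(p.round(4),Rtool(st).round(3))
s=snapshot('wrist'); c=cam(s,st); t=snapshot('scene')
a=cv2.resize(t['image'][160:280,270:400],None,fx=3,fy=3,interpolation=cv2.INTER_CUBIC)[:300,:390]
o=np.zeros((600,640,3),np.uint8); o[:360,:390]=cv2.resize(t['image'][160:280,270:400],None,fx=3,fy=3,interpolation=cv2.INTER_CUBIC)
o[360:,:384]=cv2.resize(s['image'],(384,240))
save('c4.png',o); print(w2px(c,(.5835,.086,.106)))
```

```text
[0.5847 0.0867 0.2989] [[-0.062  0.998  0.007]
 [ 0.998  0.062  0.001]
 [ 0.     0.007 -1.   ]]
[323.71549594 194.24327502]
```

View pics/c4.png

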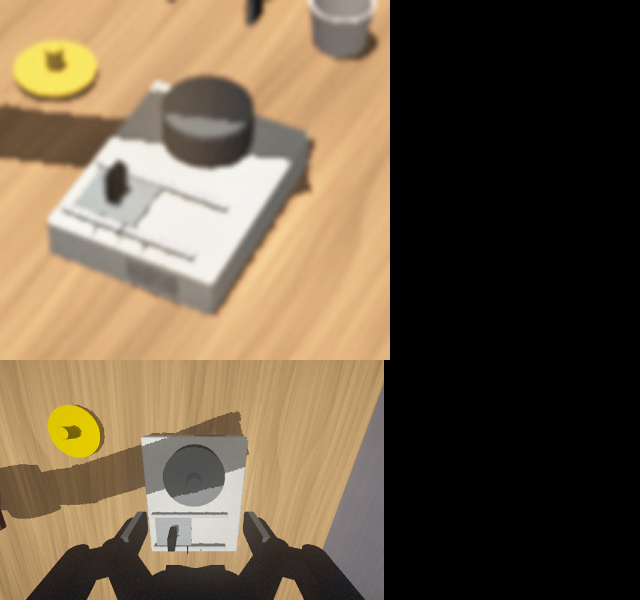

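The views show the cover sitting level and flush on the well, and the tab still at its closed end. Next I go above the tab.

>>> jog_arm --series '[{"travel":[-0.03,-0.01,0],"dr":[0,0,0],"gripper":0},{"travel":[-0.065,-0.021,0],"dr":[0,0,0],"gripper":0},{"travel":[-0.1,-0.033,0],"dr":[0,0,0],"gripper":0},{"travel":[-0.125,-0.041,0.02],"dr":[0,0,0],"gripper":0},{"travel":[-0.1335,-0.044,0.04],"dr":[0,0,0],"gripper":0}]'

```text
time_s: 8.78
position: [0.5468, -0.0554, 0.2532]
eef_rot: [0.001, 0.687, 0.727, -0.001]
contact_force: [0.7, 0.4, -1.2]
grip_width: 1.001
grip_force: 0.0
```

>>> jog_arm --series '[{"travel":[0,0,0],"dr":[0,0,0],"gripper":0},{"travel":[0,0,0],"dr":[0,0,0],"gripper":0},{"travel":[0,0,0],"dr":[0,0,0],"gripper":0},{"travel":[0,0,0],"dr":[0,0,0],"gripper":0},{"travel":[0,0,0],"dr":[0,0,0],"gripper":0}]'

```text
time_s: 9.2
position: [0.5484, -0.0485, 0.2549]
eef_rot: [0.0, 0.684, 0.729, 0.001]
contact_force: [-0.4, 0.0, -0.4]
grip_width: 1.002
grip_force: 0.0
```

Run:
```python
from h import *
st=ctrl.get_state(); p=np.array(st['position']); print(p.round(4),Rtool(st).round(3))
s=snapshot('wrist'); c=cam(s,st); save('w5.png',s['image'])
print('tab top',w2px(c,(.548,-.05,.105)),'foot',w2px(c,(.548,-.05,.063)))
```

```text
[ 0.5484 -0.0485  0.2549] [[-0.064  0.998  0.001]
 [ 0.998  0.064  0.   ]
 [ 0.     0.001 -1.   ]]
tab top [325.53074434 210.36911724] foot [325.47240794 195.34249039]
```

View pics/w5.png

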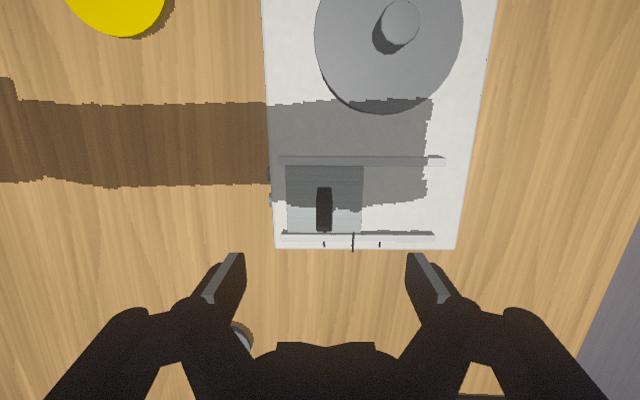

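The wrist view shows the tab at u 316–333, v 187–231, centred between the fingers (u≈324.5). The closed, half and open ticks are at u 324, 353 and 379. I'll shift 4 mm toward -y, descend and pinch.

>>> jog_arm --series '[{"travel":[-0.004,0,0.03],"dr":[0,0,0],"gripper":0},{"travel":[-0.004,0,0.06],"dr":[0,0,0],"gripper":0},{"travel":[-0.004,0,0.085],"dr":[0,0,0],"gripper":0},{"travel":[-0.004,0,0.102],"dr":[0,0,0],"gripper":0},{"travel":[-0.004,0,0.112],"dr":[0,0,0],"gripper":0}]'

```text
time_s: 9.67
position: [0.5473, -0.0535, 0.1401]
eef_rot: [-0.001, 0.685, 0.729, -0.0]
contact_force: [-0.3, -0.2, 0.2]
grip_width: 0.999
grip_force: 0.0
```

>>> jog_arm --series '[{"travel":[0,0,0],"dr":[0,0,0],"gripper":0},{"travel":[0,0,0],"dr":[0,0,0],"gripper":100},{"travel":[0,0,0],"dr":[0,0,0],"gripper":150},{"travel":[0,0,0],"dr":[0,0,0],"gripper":200},{"travel":[0,0,0],"dr":[0,0,0],"gripper":255}]'

```text
time_s: 10.08
position: [0.5487, -0.0541, 0.1431]
eef_rot: [0.001, 0.685, 0.729, 0.0]
contact_force: [-0.5, 0.6, -0.4]
grip_width: 0.449
grip_force: 0.0
```

>>> jog_arm --series '[{"travel":[0,0,0],"dr":[0,0,0],"gripper":255},{"travel":[0,0,0],"dr":[0,0,0],"gripper":255},{"travel":[0,0,0],"dr":[0,0,0],"gripper":255},{"travel":[0,0,0],"dr":[0,0,0],"gripper":255},{"travel":[0,0,0],"dr":[0,0,0],"gripper":255}]'

```text
time_s: 10.5
position: [0.5481, -0.0541, 0.1425]
eef_rot: [0.0, 0.685, 0.729, -0.0]
contact_force: [-1.7, -0.6, 6.5]
grip_width: 0.154
grip_force: 58.6
```

Run:
```python
from h import *
st=ctrl.get_state(); p=np.array(st['position']); print(p.round(4),Rtool(st).round(3),st['contact_force'].round(1),st['grip_width'],st['grip_force'])
```

```text
[ 0.5481 -0.0541  0.1425] [[-0.062  0.998  0.   ]
 [ 0.998  0.062 -0.   ]
 [-0.     0.    -1.   ]] [-1.7 -0.6  6.5] 0.1544010962090868 58.551692962646484
```

>>> jog_arm --series '[{"travel":[0,0.004,0],"dr":[0,0,0],"gripper":255},{"travel":[0,0.009,0],"dr":[0,0,0],"gripper":255},{"travel":[0,0.014,0],"dr":[0,0,0],"gripper":255},{"travel":[0,0.018,0],"dr":[0,0,0],"gripper":255},{"travel":[0,0.02,0],"dr":[0,0,0],"gripper":255}]'

```text
time_s: 10.92
position: [0.5679, -0.053, 0.1425]
eef_rot: [-0.0, 0.685, 0.728, -0.0]
contact_force: [-7.1, -1.5, 10.3]
grip_width: 0.153
grip_force: 59.1
```

>>> jog_arm --series '[{"travel":[0,0.002,0],"dr":[0,0,0],"gripper":255},{"travel":[0,0.005,0],"dr":[0,0,0],"gripper":255},{"travel":[0,0.008,0],"dr":[0,0,0],"gripper":255},{"travel":[0,0.01,0],"dr":[0,0,0],"gripper":255},{"travel":[0,0.01,0],"dr":[0,0,0],"gripper":255}]'

```text
time_s: 11.33
position: [0.5775, -0.0524, 0.1425]
eef_rot: [-0.0, 0.685, 0.729, -0.001]
contact_force: [-7.0, -1.3, 11.8]
grip_width: 0.156
grip_force: 59.2
```

>>> jog_arm --series '[{"travel":[0,0,0],"dr":[0,0,0],"gripper":255},{"travel":[0,0,0],"dr":[0,0,0],"gripper":255},{"travel":[0,0,0],"dr":[0,0,0],"gripper":255},{"travel":[0,0,0],"dr":[0,0,0],"gripper":255},{"travel":[0,0,0],"dr":[0,0,0],"gripper":255}]'

```text
time_s: 11.75
position: [0.5773, -0.0524, 0.1425]
eef_rot: [-0.0, 0.685, 0.728, -0.001]
contact_force: [-6.8, 0.5, 10.8]
grip_width: 0.157
grip_force: 59.2
```

Run:
```python
from h import *
st=ctrl.get_state(); p=np.array(st['position']); print(p.round(4),Rtool(st).round(3),st['contact_force'].round(1),st['grip_width'],st['grip_force'])
s=snapshot('wrist'); t=snapshot('scene'); u=snapshot('top')
o=np.zeros((600,800,3),np.uint8)
o[:300,:400]=cv2.resize(s['image'][150:300,220:420],(400,300),interpolation=cv2.INTER_CUBIC)
o[:300,400:]=cv2.resize(t['image'][190:280,280:400],(400,300),interpolation=cv2.INTER_CUBIC)
o[300:,:400]=cv2.resize(u['image'][135:210,270:370],(400,300),interpolation=cv2.INTER_CUBIC)
o[300:,400:]=cv2.resize(t['image'],(400,300))
save('f6.png',o)
```

```text
[ 0.5773 -0.0524  0.1425] [[-0.061  0.998 -0.002]
 [ 0.998  0.061 -0.001]
 [-0.001 -0.002 -1.   ]] [-6.8  0.5 10.8] 0.15678686668767983 59.20928657054901
```

View pics/f6.png

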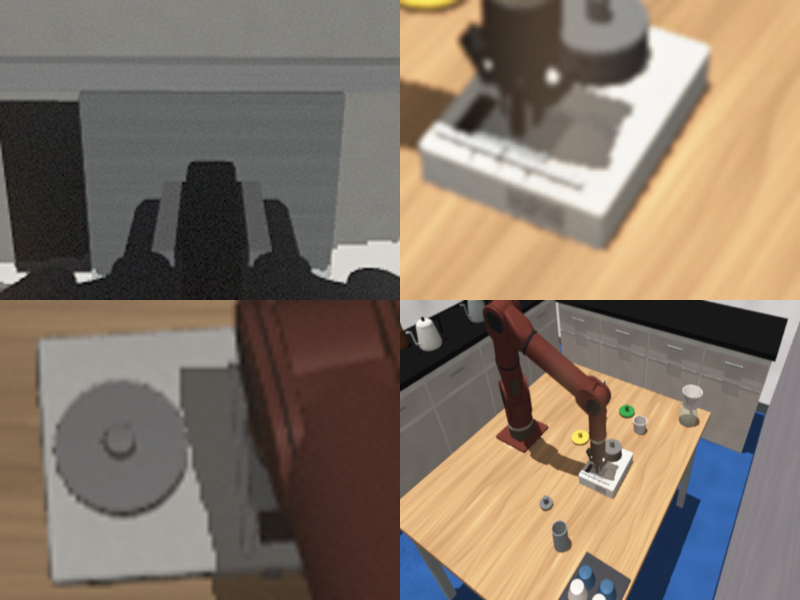

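The picture shows the pinch holding, with the plate clear of its closed end. Plate edges are at wrist u≈260 and 392, v≈196; in the earlier closed view they were at u≈286 and 363. I'll compute the plate travel from these two views.

Run:
```python
from h import *
st=ctrl.get_state(); s=snapshot('wrist')
def edges(im,v,lo,hi):
    g=cv2.GaussianBlur(cv2.cvtColor(im,cv2.COLOR_RGB2GRAY)[v-3:v+4].mean(0).astype(np.float32)[None],(1,1),0)[0]
    d=np.abs(np.gradient(g)); return [lo0+int(np.argmax(d[lo0:hi0])) for lo0,hi0 in (lo,hi)]
im5=cv2.cvtColor(cv2.imread('pics/w5.png'),cv2.COLOR_BGR2RGB)
st5=dict(position=[.5484,-.0485,.2549],eef_rot=st['eef_rot'])
xm=np.array([.998,.063,0])
for im,stt,v,lo,hi in((im5,st5,172,(280,294),(355,370)),(s['image'],st,203,(250,270),(380,400))):
    c=cam(s,stt); e=edges(im,v,lo,hi); w=[px2w(c,(u,v),.063)@xm for u in e]
    print(e,np.round(w,4),'width',round(w[1]-w[0],4),'mid',round(np.mean(w),4),'tcp',round(np.array(stt['position'])@xm,4))
```

```text
[285, 363] [0.5041 0.5794] width 0.0753 mid 0.5417 tcp 0.5442
[259, 392] [0.5339 0.61  ] width 0.0761 mid 0.572 tcp 0.5728
```

By the images the plate has moved 30.3 mm, and by the TCP 29.2 mm, so it is at half travel, held and steady. I'm handing in.

```bash
python3 -c "
from h import *
st=ctrl.get_state();print(st['time_s'],st['position'].round(4) if hasattr(st['position'],'round') else st['position'],st['grip_force'],np.abs(st['joint_vel']).max())
print(ticket.sign_off())"
```

```text
11.95 [ 0.5773 -0.0525  0.1425] 59.20988380908966 0.00187044431330246
the job is handed in; nothing more can be done
None
```

The cover is home on the well and released, and the shutter is held steady at about half travel (29–30 mm) by its tab; I handed the job in at 11.95 s, and no verdict was returned.

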